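# Slide case onto its pile

## Task

Two slide cases lie loose on the lab bench, a long one and a short one. Put the long case on top of the pile of long cases, squarely in line with that pile; the pile's height is not known, so lower the case gently until you feel it rest on the pile and only then let go. Leave the short case where it lies.

Things in the scene. Friction and masses are not known exactly. Their poses are not given: they have to be found in the camera images.
- case: The long loose slide case: a flat closed plastic box, grey below and white above, with a blank buff label on its flat top, 160 mm long (its x axis), 60 mm wide (y), 32 mm high (z), 0.18 to 0.35 kg, lying flat on the bench. Origin: centre of its underside, z up. Grip it across its 60 mm width near its middle, with the fingertips above its underside. Either end may face either way on the pile.
- tray: Fixed steel tray holding the pile of long cases: 184 mm long (x), 84 mm wide (y), rim 40 mm high. Origin: centre of its underside, on the bench, z up. The pile (cases 160 x 60 x 32 mm, length along the tray's x) stands in its middle; it is hard, so touch down at about 20 mm/s or slower. Its flat level top is 50 to 130 mm above the bench, different each time, with no reading.
- short_case: The short loose slide case, to be left alone: same make and look as the long one but 90 mm long (x), 60 mm wide (y), 32 mm high (z), lying flat on the bench. Origin: centre of its underside.
- short_tray: The other fixed steel tray, with the pile of short cases, not to be used: 114 mm long (x), 84 mm wide (y), rim 40 mm high; its pile's top is 50 to 130 mm above the bench. Origin: centre of its underside, on the bench.
Not all that is in view belongs to the job. What is shaped like the case but pink or purple is not meant.

How it is judged:
By the outcome, as a careful person would: the job done as asked, in the order asked, and still so for the second after the job is handed in, with the robot touching nothing.
It also fails if it takes over 45 s, if anything falls off the work surface, if the arm or the gripper's body presses on something with over 40 N, if the wrist force passes 120 N, or if a joint passes its speed limit or range.

## Robot

A 7-joint arm with a two-finger parallel gripper is mounted at the origin on the work surface. World frame = base frame: x ahead of the robot, y to its left, z up, the work surface at z = 0. Lengths are in mm, angles in rad, forces in N, time in s.
With the tool pointing down it reaches from about 350 to 900 mm from the base axis. Payload 7.2 kg.
Tool frame: the origin (TCP) lies midway between the tips of the shut fingers; the grasp point (between the pads) lies 19 mm behind it; z points along the fingers, y is the direction in which the jaws open and shut (so a half turn about z gives the same grasp; the last joint's range is limited). The gripper opens to 85 mm and grips with 20 to 120 N. Pads are 22 mm wide; open, the fingers measure 114 mm over their backs; the gripper's body (76 mm by 85 mm) begins 54 mm behind the grasp point. The pads swing forward as they close: fully open they stand 13 mm farther back than shut.
Start: joints at [-1.395, 0.411, -0.013, 1.596, 0.006, 1.134, -0.082], TCP at [150.879, 606.518, 231.297] pointing down, gripper open.
Joint ranges: [-2.95, 2.95], [-0.29, 1.99], [-1.47, 1.44], [0.14, 2.54], [-1.03, 4.17], [0.13, 1.85], [-2.86, 2.86]. Speed limits (rad/s): [2.39, 2.39, 3.01, 3.01, 3.14, 3.14, 3.14].

## Interface

Orientations are given as a 3x3 rotation matrix whose columns are the frame's x, y, z axes.
In Python, from station import ctrl gives the robot as it stands.
- The arm moves only by the tool play_rows, never from a script. Its argument "commands" is a list of rows, each an object of numbers: "gripper": the opening, from 0 (shut) to 1 (fully open); "tx", "ty", "tz": the shift along the tool's x, y, z in mm; "spin": the turn about the tool's z in degrees. In form: [{"gripper": .., "tx": .., "ty": .., "tz": .., "spin": ..}, ...]. A call has 1 to 20 rows; each row is the pose to reach, as a shift and turn from the pose measured when the call began, along the tool's axes at that moment; what a row does not reach only later rows make up. A row lasts 1/8 s, in which the tool goes at most 62.5 mm and 10.7 degrees, less where a joint would pass 70% of its speed; a pose out of reach is approached as far as the arm can. A call with a gripper value outside its range is refused whole. The fingers move at their own pace and stop on an object; "squeeze" is the grip in N (left out, the last holds). Time passes only in rows, so rows that repeat a pose let the fingers close. It gives the time, the measured TCP pose, the force and the opening at its end, in the units of the state.
- ctrl.read_state(): the state, without advancing time (a new reading comes with each control period).
- ctrl.camera(name): name is "side" or "top" or "wrist"; returns the picture (400x640x3 uint8, blue, green, red); there is no depth.
- ctrl.get_calibration(name): a dict with "camera_matrix" (3x3 intrinsics, pixels), "extrinsics" (4x4, takes a point from world to camera coordinates). Camera axes: x right, y down, z forward; pixel columns grow to the right and rows downward; lengths in mm; the calibration is good to about 2 mm. The wrist camera is an equidistant fisheye: a pixel r from the principal point sees the ray r / f radians off the axis. A picture is of the moment at which its call begins: read the wrist's pose just before it. get_calibration takes no time and is no camera call; for the wrist camera it gives the pose at the moment of the call.
- ctrl.hand_in(): hands the job in, once; it reports no verdict.
The state is a dict: "time_s": time; "joints": joint angles; "qd": joint speeds; "tau": joint torques, N m; "tool_pos": TCP position; "tcp_rot": TCP orientation; "ft_force": force on the tool from outside, world axes, zero at the start; "wrist_torque": the same for the moment, N m; "finger_gap": finger opening in mm.
Only numpy, scipy, OpenCV 4.12 (cv2) and the standard library are available. Lean on these libraries where they do the work, as an engineer would, in place of code of your own. Each camera call takes 0.05 s, during which the arm holds its last target.

## Working session

There is one attempt and no reset: what is moved stays moved. The work goes in short steps, Python scripts to look and compute and a tool call to move; the robot and the scene stay as the last step left them, time stands still between calls to the robot, and variables do not carry over. Pictures are saved under pics/ and viewed, and the job is handed in when it is done.

Besides the shell and the picture viewer there is one more tool, called after ">>>" as name([rows], argument=value, ...), one row to a line, values as JSON. play_rows: Moves the arm, as the interface text tells. Its arguments: {"type":"object","properties":{"commands":{"type":"array","items":{"type":"object","properties":{"gripper":{"type":"number"},"tx":{"type":"number"},"ty":{"type":"number"},"tz":{"type":"number"},"spin":{"type":"number"}}}},"squeeze":{"type":"number"}},"required":["commands"]}

```bash
mkdir -p pics; ls
python3 - <<'E'
from station import ctrl
import cv2,numpy as np
np.set_printoptions(precision=3,suppress=True)
s=ctrl.read_state();print(s)
for n in("side","top","wrist"):
    c=ctrl.get_calibration(n);print(n,np.array(c["camera_matrix"]),np.array(c["extrinsics"]))
for n in("side","top","wrist"):
    cv2.imwrite(f"pics/{n}0.png",ctrl.camera(n))
E
```

```text
pics
{'time_s': 0.0, 'joints': array([-1.395,  0.412, -0.013,  1.597,  0.006,  1.134, -0.082]), 'qd': array([-0.   , -0.002, -0.001,  0.001,  0.   , -0.002,  0.   ]), 'tau': array([  0.001, -60.062,   0.683, -29.943,   0.014,   0.01 ,   0.   ]), 'tool_pos': array([150.8  , 606.038, 230.473]), 'tcp_rot': array([[-0.97 ,  0.241, -0.   ],
       [ 0.241,  0.97 , -0.002],
       [-0.   , -0.002, -1.   ]]), 'ft_force': array([ 0.279,  0.278, -0.004]), 'wrist_torque': array([-0.011, -0.019,  0.028]), 'finger_gap': 85.38753248289552}
side [[508.87    0.    309.293]
 [  0.    508.87  188.836]
 [  0.      0.      1.   ]] [[  -0.996   -0.086   -0.002  512.615]
 [  -0.063    0.747   -0.661   29.858]
 [   0.058   -0.659   -0.75  1720.354]
 [   0.       0.       0.       1.   ]]
top [[465.338   0.    319.539]
 [  0.    465.338 191.193]
 [  0.      0.      1.   ]] [[   0.003   -1.      -0.012   47.334]
 [  -0.988   -0.001   -0.155  513.968]
 [   0.155    0.013   -0.988 1414.616]
 [   0.       0.       0.       1.   ]]
wrist [[309.707   0.    315.355]
 [  0.    309.707 198.539]
 [  0.      0.      1.   ]] [[   0.242    0.97    -0.001 -624.519]
 [   0.919   -0.229    0.32   -41.541]
 [   0.31    -0.078   -0.948  380.648]
 [   0.       0.       0.       1.   ]]
```

View pics/top0.png

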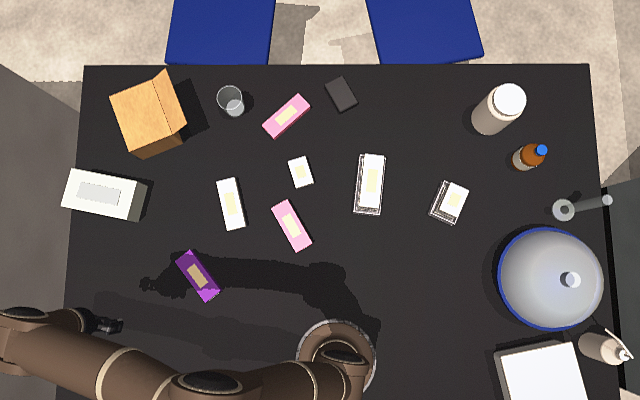

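View pics/side0.png

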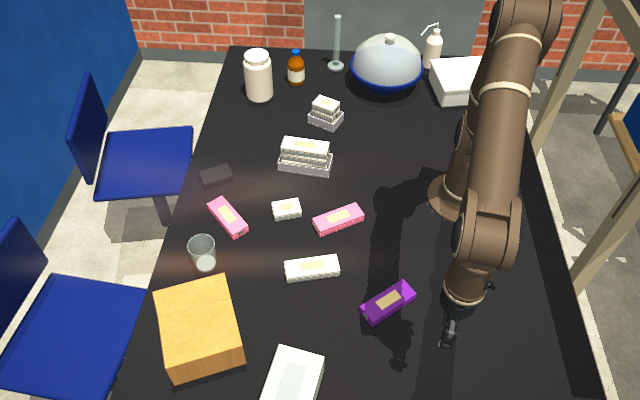

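View pics/wrist0.png

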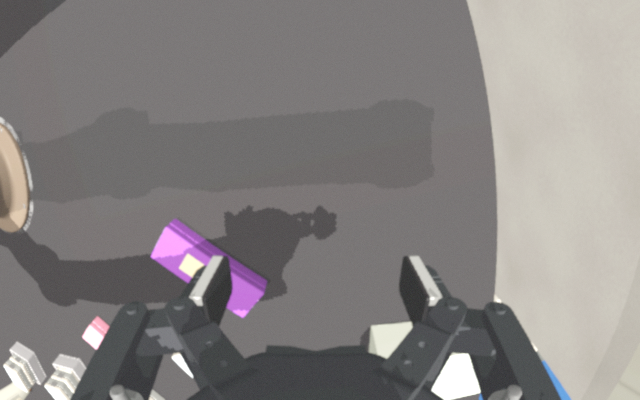

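Top view: the white candidates are the long slide case at (231,204), the short one at (300,172), the long tray with its pile at (370,184), the short tray with its pile at (449,201), and a big box at (105,195) that is too large. The pink cases at (286,116) and (292,226) and the purple one at (197,276) are not meant. I'm confirming with crops and measuring.

```bash
cat > h.py <<'E'
from station import ctrl
import cv2,numpy as np
np.set_printoptions(precision=2,suppress=True)
def bp(n,uv,z):
    c=ctrl.get_calibration(n);K=np.array(c["camera_matrix"]);E=np.array(c["extrinsics"])
    uv=np.atleast_2d(uv).astype(float)
    d=(np.c_[uv,np.ones(len(uv))]@np.linalg.inv(K).T)@E[:3,:3]
    o=-E[:3,:3].T@E[:3,3]
    return o+d*((z-o[2])/d[:,2])[:,None]
def proj(n,P):
    c=ctrl.get_calibration(n);K=np.array(c["camera_matrix"]);E=np.array(c["extrinsics"])
    p=np.atleast_2d(P)@E[:3,:3].T+E[:3,3];q=p@K.T;return q[:,:2]/q[:,2:]
E
python3 - <<'E'
from h import *
t=cv2.imread("pics/top0.png");s=cv2.imread("pics/side0.png")
a=cv2.resize(t[140:250,200:400],None,fx=4,fy=4,interpolation=cv2.INTER_CUBIC)
cv2.imwrite("pics/tcrop.png",a)
b=cv2.resize(s[110:290,250:370],None,fx=3.3,fy=3.3,interpolation=cv2.INTER_CUBIC)
b2=cv2.resize(s[130:180,270:340],None,fx=5,fy=5,interpolation=cv2.INTER_CUBIC)
cv2.imwrite("pics/scrop.png",b);cv2.imwrite("pics/scrop2.png",b2)
m=(t.min(2)>140).astype(np.uint8)
n,l,st,ce=cv2.connectedComponentsWithStats(m)
for i in range(1,n):
    if st[i,4]>150 and 200<ce[i][0]<480 and 130<ce[i][1]<260:
        pts=np.argwhere(l==i)[:,::-1].astype(np.float32)
        r=cv2.minAreaRect(pts);print(st[i],ce[i],r)
        for z in (32,90):
            w=bp("top",cv2.boxPoints(r),z);print(z,w[:,:2].ravel(),w.mean(0),[np.linalg.norm(w[k]-w[k+1]) for k in (0,1)])
E
```

```text
[ 353  153   33   62 1293] [370.21 182.62] ((369.493896484375, 183.5548858642578), (26.945295333862305, 59.743465423583984), 6.34019136428833)
32 [ 450.35  -55.49  640.4   -78.    630.71 -162.92  441.17 -138.78] [ 540.66 -108.8    32.  ] [np.float64(191.38210816992958), np.float64(85.46821136891559)]
90 [ 443.84  -52.07  626.27  -73.68  616.97 -155.19  435.03 -132.02] [ 530.53 -103.24   90.  ] [np.float64(183.70402216463444), np.float64(82.03930004651234)]
[288 156  26  32 533] [300.15 171.45] ((300.09796142578125, 171.36866760253906), (28.420333862304688, 18.70560646057129), 72.25532531738281)
32 [613.29 152.78 631.88  96.23 544.36  68.18 526.07 124.24] [578.9  110.36  32.  ] [np.float64(59.52063239851058), np.float64(91.90582977972178)]
90 [600.25 147.84 618.09  93.57 534.08  66.64 516.53 120.45] [567.24 107.12  90.  ] [np.float64(57.1327156856299), np.float64(88.21864672909858)]
[216 177  30  54 972] [230.28 203.56] ((230.25563049316406, 203.55584716796875), (50.9990234375, 19.19078254699707), 77.125)
32 [548.   378.83 561.81 319.91 404.32 279.44 390.89 337.41] [476.26 328.9   32.
[... 409 characters left out ...]
412.16 -369.85] [ 483.12 -357.04   32.  ] [np.float64(119.48465424703976), np.float64(84.687341525729)]
90 [ 439.92 -280.38  543.83 -328.93  510.28 -402.97  407.18 -353.82] [ 475.3  -341.52   90.  ] [np.float64(114.69103241689902), np.float64(81.28975803157606)]
[271 199  41  54 963] [291.11 225.58] ((291.13848876953125, 225.4923553466797), (51.84651565551758, 19.101346969604492), 60.255123138427734)
32 [462.61 203.57 492.65 152.   352.23  70.43 323.03 121.41] [407.63 136.85  32.  ] [np.float64(59.679987249706464), np.float64(162.39761172859576)]
90 [455.61 196.6  484.45 147.1  349.66  68.79 321.64 117.73] [402.84 132.56  90.  ] [np.float64(57.28567735689607), np.float64(155.88235885657937)]
```

View pics/tcrop.png

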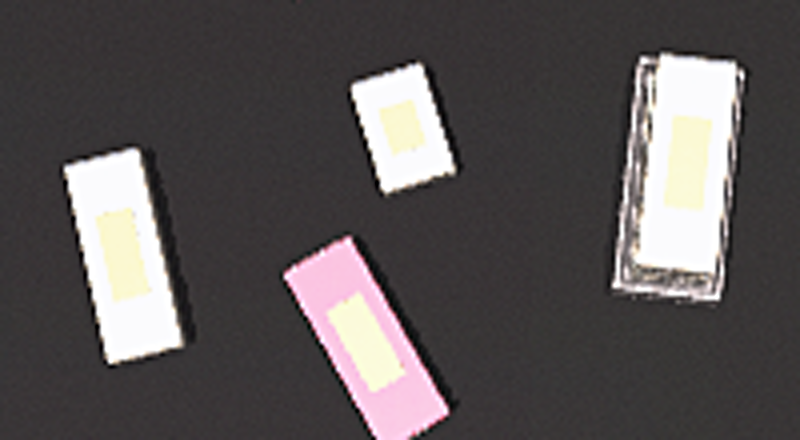

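View pics/scrop.png

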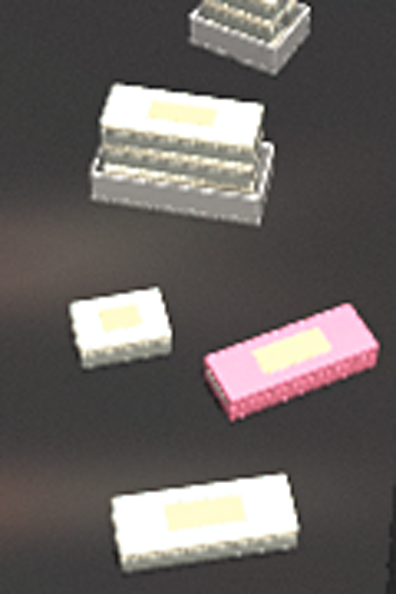

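View pics/scrop2.png

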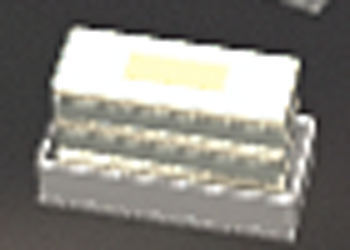

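The crops confirm it: the long white case (top view 231,204) measures 162x60 mm and the short one 92x60. The long tray's pile has the 160 mm aspect. Next I'll fit the pile's pose and height from both views.

Run:
```python
from h import *
from scipy.optimize import least_squares
T=np.array([[657,54],[738,58],[712,270],[638,265.]])/4+[200,140]-.4
R=np.array([[640,57],[745,72],[720,300],[612,290.]])/4+[200,140]-.4
S=np.array([[72,28],[298,58],[290,124],[55,94.]])/5+[270,130]-.4
SR=np.array([[40,202],[297,238.]])/5+[270,130]-.4  # tray bottom corners side
def rect(x,y,a,z,L,W):
    c,s=np.cos(a),np.sin(a);return np.array([[x+i*L/2*c-j*W/2*s,y+i*L/2*s+j*W/2*c,z] for i,j in((1,1),(1,-1),(-1,-1),(-1,1))])
def order(P,n): return proj(n,P)
def near(obs,q):
    from scipy.optimize import linear_sum_assignment as f
    d=np.linalg.norm(obs[:,None]-q[None],axis=2);i,j=f(d);return (obs-q[j])
def res(p,full=False):
    x,y,a,h=p
    r=[near(T,proj("top",rect(x,y,a,h,160,60))),near(S,proj("side",rect(x,y,a,h,160,60))),
       near(R,proj("top",rect(x,y,a,40,184,84))),]
    return r if full else np.concatenate(r).ravel()
o=least_squares(res,[535,-105,-.12,80],loss="soft_l1")
print(o.x,np.degrees(o.x[2]))
for r in res(o.x,True):print(r)
# move to case
s=ctrl.read_state();Rm=s["tcp_rot"]
d=np.array([476.3,328.9,140])-s["tool_pos"]
print(d@Rm, s["time_s"])
```

```text
[ 537.47 -107.37   -0.12  102.11] -6.590887279051767
[[-0.18 -0.22]
 [ 0.3  -1.45]
 [-0.99 -0.66]
 [ 0.62  0.42]]
[[-0.59 -0.35]
 [-0.56 -0.61]
 [ 0.93  0.58]
 [ 0.07  1.12]]
[[ 0.56  0.  ]
 [ 0.33  0.77]
 [-0.2   0.17]
 [-0.22  0.81]]
[-382.79 -190.39   90.9 ] 0.15
```

>>> play_rows([
  {"gripper":1,"tx":-50,"ty":-25,"tz":0,"spin":-6},
  {"gripper":1,"tx":-100,"ty":-50,"tz":10,"spin":-12},
  {"gripper":1,"tx":-150,"ty":-75,"tz":20,"spin":-18},
  {"gripper":1,"tx":-200,"ty":-100,"tz":30,"spin":-24},
  {"gripper":1,"tx":-250,"ty":-125,"tz":40,"spin":-28.5},
  {"gripper":1,"tx":-300,"ty":-150,"tz":50,"spin":-28.5},
  {"gripper":1,"tx":-350,"ty":-175,"tz":60,"spin":-28.5},
  {"gripper":1,"tx":-383,"ty":-190,"tz":70,"spin":-28.5},
  {"gripper":1,"tx":-383,"ty":-190,"tz":70,"spin":-28.5},
  {"gripper":1,"tx":-383,"ty":-190,"tz":70,"spin":-28.5},
], squeeze=50)

```text
time_s: 1.4
tool_pos: [476.0, 329.8, 160.7]
tcp_rot: [[-0.968, -0.251, -0.001], [-0.251, 0.968, -0.001], [0.001, -0.001, -1.0]]
ft_force: [-1.1, 1.3, 0.1]
finger_gap: 85.4
```

```bash
cat >> h.py <<'E'
def wproj(P,c):
    K=np.array(c["camera_matrix"]);E=np.array(c["extrinsics"])
    p=np.atleast_2d(P)@E[:3,:3].T+E[:3,3]
    r=np.linalg.norm(p[:,:2],axis=1);th=np.arctan2(r,p[:,2])
    return p[:,:2]/r[:,None]*(th*K[0,0])[:,None]+K[:2,2]
def rect(x,y,a,z,L,W):
    c,s=np.cos(a),np.sin(a);return np.array([[x+i*L/2*c-j*W/2*s,y+i*L/2*s+j*W/2*c,z] for i,j in((1,1),(1,-1),(-1,-1),(-1,1))])
E
python3 - <<'E'
from h import *
c=ctrl.get_calibration("wrist");s=ctrl.read_state();im=ctrl.camera("wrist")
cv2.imwrite("pics/w1raw.png",im)
q=wproj(rect(476.3,328.9,np.radians(14.5),32,160,60),c);print(q)
big=cv2.resize(im,(800,500))
cv2.polylines(big,[np.int32(q*1.25)],True,(0,0,255),1)
cv2.imwrite("pics/w1.png",big)
print(s["tool_pos"],s["tcp_rot"],s["time_s"],s["ft_force"],s["joints"])
E
```

```text
[[343.97 264.15]
 [284.96 264.11]
 [279.73 100.53]
 [348.96 100.49]]
[475.99 329.77 160.72] [[-0.97 -0.25 -0.  ]
 [-0.25  0.97 -0.  ]
 [ 0.   -0.   -1.  ]] 1.4 [-1.12  1.27  0.12] [-0.72  0.4   0.03  1.79 -0.02  0.95  1.15]
```

View pics/w1.png

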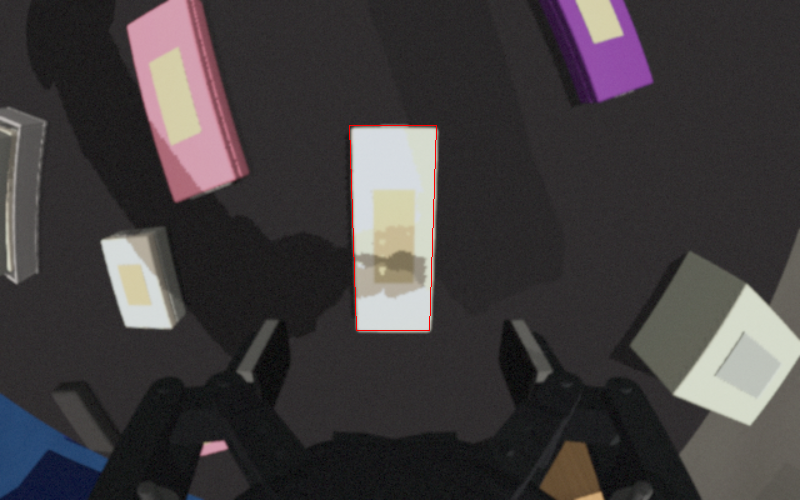

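The predicted outline (red) matches the case at (393,228) in the wrist view. Going down to grasp.

>>> play_rows([
  {"gripper":1,"tx":0,"ty":-1,"tz":40,"spin":0},
  {"gripper":1,"tx":0,"ty":-1,"tz":80,"spin":0},
  {"gripper":1,"tx":0,"ty":-1,"tz":120,"spin":0},
  {"gripper":1,"tx":0,"ty":-1,"tz":145,"spin":0},
  {"gripper":1,"tx":0,"ty":-1,"tz":159,"spin":0},
  {"gripper":1,"tx":0,"ty":-1,"tz":159,"spin":0},
  {"gripper":1,"tx":0,"ty":-1,"tz":159,"spin":0},
  {"gripper":0.5,"tx":0,"ty":-1,"tz":159,"spin":0},
  {"gripper":0.5,"tx":0,"ty":-1,"tz":159,"spin":0},
  {"gripper":0.5,"tx":0,"ty":-1,"tz":159,"spin":0},
  {"gripper":0.5,"tx":0,"ty":-1,"tz":159,"spin":0},
  {"gripper":0.5,"tx":0,"ty":-1,"tz":159,"spin":0},
], squeeze=50)

```text
time_s: 2.95
tool_pos: [476.4, 329.6, 3.1]
tcp_rot: [[-0.968, -0.252, 0.0], [-0.252, 0.968, 0.0], [-0.001, 0.0, -1.0]]
ft_force: [-0.5, 0.2, 4.6]
finger_gap: 58.8
```

>>> play_rows([
  {"gripper":0.3,"tx":0,"ty":0,"tz":0,"spin":0},
  {"gripper":0.3,"tx":0,"ty":0,"tz":-5,"spin":0},
  {"gripper":0.3,"tx":0,"ty":0,"tz":-15,"spin":0},
  {"gripper":0.3,"tx":0,"ty":0,"tz":-35,"spin":0},
  {"gripper":0.3,"tx":0,"ty":0,"tz":-70,"spin":0},
  {"gripper":0.3,"tx":0,"ty":0,"tz":-110,"spin":0},
  {"gripper":0.3,"tx":0,"ty":0,"tz":-150,"spin":0},
  {"gripper":0.3,"tx":0,"ty":0,"tz":-180,"spin":0},
  {"gripper":0.3,"tx":0,"ty":0,"tz":-190,"spin":0},
  {"gripper":0.3,"tx":0,"ty":0,"tz":-190,"spin":0},
])

```text
time_s: 4.2
tool_pos: [476.2, 329.5, 193.3]
tcp_rot: [[-0.968, -0.252, 0.001], [-0.252, 0.968, 0.001], [-0.001, 0.001, -1.0]]
ft_force: [0.3, 0.6, -5.2]
finger_gap: 59.3
```

Run:
```python
from h import *
c=ctrl.get_calibration("wrist");s=ctrl.read_state();im=ctrl.camera("wrist")
big=cv2.resize(im,(800,500))
cv2.imwrite("pics/w2.png",big)
cv2.imwrite("pics/s2.png",ctrl.camera("side"))
R=s["tcp_rot"];print(s["tool_pos"],s["ft_force"],s["finger_gap"],s["time_s"],s["wrist_torque"])
d=np.array([537.5,-107.4,s["tool_pos"][2]])-s["tool_pos"];print(d@R, np.degrees(np.arctan2(-R[1,0],-R[0,0])))
```

```text
[476.23 329.52 193.26] [ 0.3   0.58 -5.22] 59.2965193971009 4.2 [ 0.03  0.04 -0.08]
[  50.92 -438.24   -0.29] 14.610311129134416
```

View pics/w2.png

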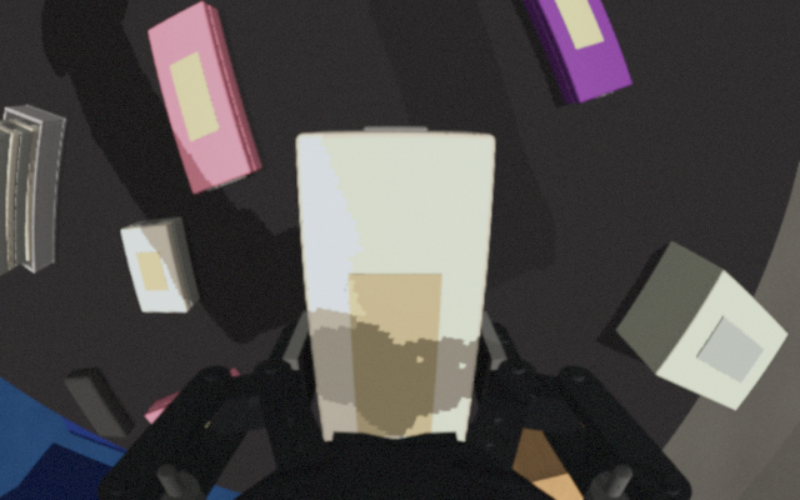

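View pics/s2.png

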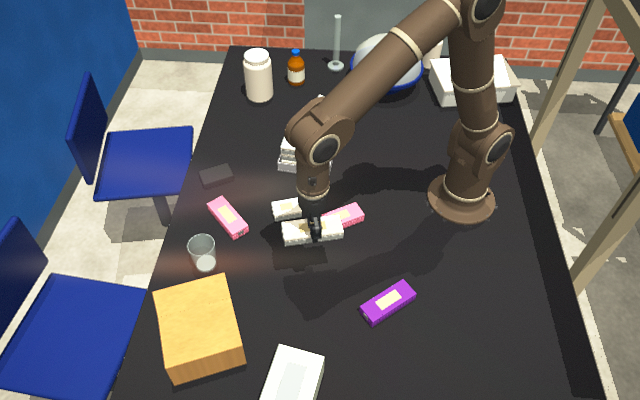

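Held firmly: the gap is 59 mm and the weight shows as 5 N less. I'm moving beside the pile, already turned into line with it, to measure the pile with the wrist camera.

>>> play_rows([
  {"gripper":0.3,"tx":-1,"ty":-20,"tz":0,"spin":2},
  {"gripper":0.3,"tx":-2,"ty":-55,"tz":0,"spin":5},
  {"gripper":0.3,"tx":-4,"ty":-95,"tz":0,"spin":8},
  {"gripper":0.3,"tx":-6,"ty":-135,"tz":0,"spin":11},
  {"gripper":0.3,"tx":-7,"ty":-175,"tz":0,"spin":14},
  {"gripper":0.3,"tx":-9,"ty":-215,"tz":0,"spin":17},
  {"gripper":0.3,"tx":-10,"ty":-250,"tz":0,"spin":20},
  {"gripper":0.3,"tx":-11,"ty":-270,"tz":0,"spin":21.2},
  {"gripper":0.3,"tx":-11,"ty":-279,"tz":0,"spin":21.2},
  {"gripper":0.3,"tx":-11,"ty":-279,"tz":0,"spin":21.2},
  {"gripper":0.3,"tx":-11,"ty":-279,"tz":0,"spin":21.2},
])

```text
time_s: 5.68
tool_pos: [556.3, 63.4, 191.8]
tcp_rot: [[-0.994, 0.113, -0.002], [0.113, 0.994, -0.0], [0.002, -0.0, -1.0]]
ft_force: [-0.8, 1.7, -3.5]
finger_gap: 59.2
```

Run:
```python
from h import *
c=ctrl.get_calibration("wrist");s=ctrl.read_state();im=ctrl.camera("wrist")
cv2.imwrite("pics/w3raw.png",im)
import pickle;pickle.dump((c,s),open("w3.pkl","wb"))
big=cv2.resize(im,(800,500))
for x in(rect(537.5,-107.4,np.radians(-6.6),102,160,60),rect(537.5,-107.4,np.radians(-6.6),40,184,84)):
    cv2.polylines(big,[np.int32(wproj(x,c)*1.25)],True,(0,0,255),1)
R=s["tcp_rot"];p=s["tool_pos"];a=np.arctan2(-R[1,0],-R[0,0])
cv2.polylines(big,[np.int32(wproj(rect(p[0],p[1],a,p[2]-3.1+32,160,60),c)*1.25)],True,(0,255,0),1)
cv2.imwrite("pics/w3.png",big)
print(p,s["ft_force"],s["finger_gap"],s["time_s"],np.degrees(a))
```

```text
[556.3   63.4  191.76] [-0.8   1.75 -3.5 ] 59.15940224506563 5.675 -6.462750124483922
```

View pics/w3.png

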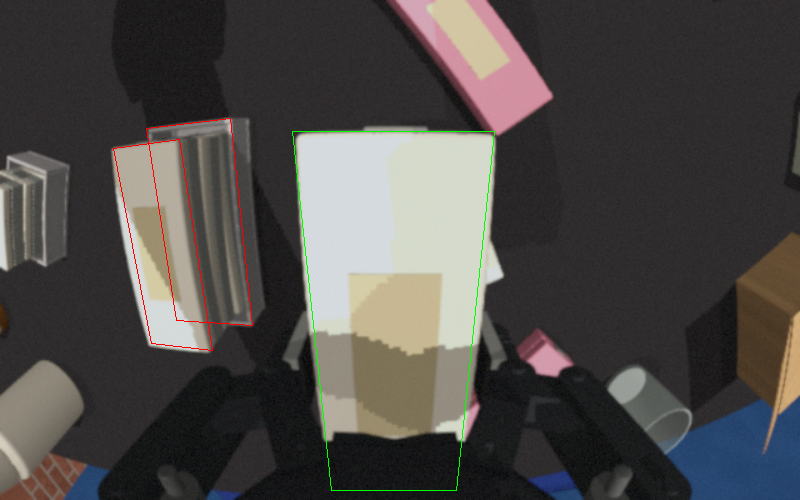

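Run:
```python
from h import *
import pickle;c,s=pickle.load(open("w3.pkl","rb"))
im=cv2.imread("pics/w3raw.png");x0,y0,f=80,90,3
big=cv2.resize(im[y0:290,x0:260],None,fx=f,fy=f,interpolation=cv2.INTER_CUBIC)
for h,col in((102,(0,0,255)),):
    cv2.polylines(big,[np.int32((wproj(rect(537.5,-107.4,np.radians(-6.6),h,160,60),c)-[x0,y0]+.5)*f)],True,col,1)
cv2.polylines(big,[np.int32((wproj(rect(537.5,-107.4,np.radians(-6.6),40,184,84),c)-[x0,y0]+.5)*f)],True,(0,255,0),1)
cv2.imwrite("pics/w3c.png",big)
```

```text
(no output)
```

View pics/w3c.png

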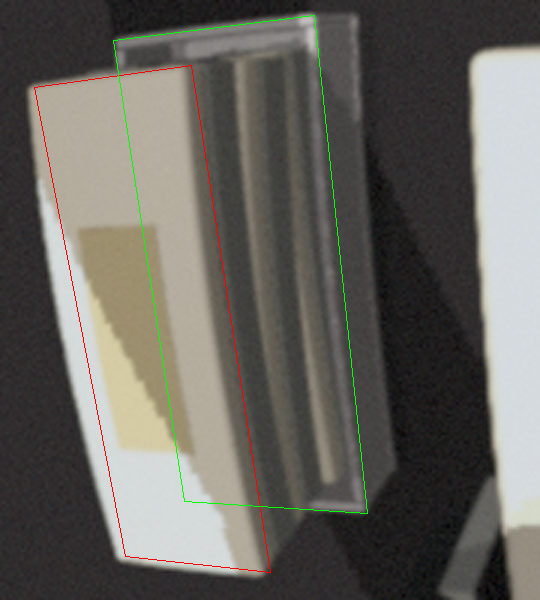

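Run:
```python
from h import *
import pickle;c,s=pickle.load(open("w3.pkl","rb"))
from scipy.optimize import least_squares
O=np.array([[29.5,87],[191,67],[265.5,576],[118,559.]])/3+[80,90]-.5
Rm=np.array([[114,41],[314,15],[367,510.]])/3+[80,90]-.5
q=wproj(rect(537.5,-107.4,np.radians(-6.6),102,160,60),c)
print(q,O)
from scipy.optimize import linear_sum_assignment as lsa
i,j=lsa(np.linalg.norm(O[:,None]-q[None],axis=2))
f=lambda p:(wproj(rect(p[0],p[1],p[2],p[3],160,60),c)[j]-O).ravel()
o=least_squares(f,[537.5,-107.4,-.115,102]);print(o.x,np.degrees(o.x[2]),f(o.x))
R=s["tcp_rot"];p=s["tool_pos"]
for t in((537.5,-107.4),o.x[:2]): print((np.array([t[0],t[1],p[2]])-p)@R)
```

```text
[[169.72 280.33]
 [121.34 275.08]
 [ 91.03 118.61]
 [143.32 111.43]] [[ 89.33 118.5 ]
 [143.17 111.83]
 [168.   281.5 ]
 [118.83 275.83]]
[ 537.33 -107.54   -0.13  104.56] -7.308437292661046 [ 0.58 -0.25 -0.55 -0.01 -0.25  0.32  0.35 -0.04]
[  -0.55 -171.83    0.08]
[  -0.4  -171.99    0.08]
```

Two independent fits agree: the pile's centre is (537.4, -107.5), yaw about -7° and top about 102–105 mm. Moving over it.

>>> play_rows([
  {"gripper":0.3,"tx":0,"ty":-20,"tz":0,"spin":0.5},
  {"gripper":0.3,"tx":0,"ty":-50,"tz":0,"spin":0.5},
  {"gripper":0.3,"tx":-0.5,"ty":-85,"tz":0,"spin":0.5},
  {"gripper":0.3,"tx":-0.5,"ty":-120,"tz":0,"spin":0.5},
  {"gripper":0.3,"tx":-0.5,"ty":-148,"tz":0,"spin":0.5},
  {"gripper":0.3,"tx":-0.5,"ty":-165,"tz":0,"spin":0.5},
  {"gripper":0.3,"tx":-0.5,"ty":-172,"tz":0,"spin":0.5},
  {"gripper":0.3,"tx":-0.5,"ty":-172,"tz":10,"spin":0.5},
  {"gripper":0.3,"tx":-0.5,"ty":-172,"tz":25,"spin":0.5},
  {"gripper":0.3,"tx":-0.5,"ty":-172,"tz":35,"spin":0.5},
  {"gripper":0.3,"tx":-0.5,"ty":-172,"tz":40,"spin":0.5},
  {"gripper":0.3,"tx":-0.5,"ty":-172,"tz":40,"spin":0.5},
  {"gripper":0.3,"tx":-0.5,"ty":-172,"tz":40,"spin":0.5},
])

```text
time_s: 7.35
tool_pos: [537.7, -107.6, 152.2]
tcp_rot: [[-0.993, 0.121, -0.001], [0.121, 0.993, -0.0], [0.001, -0.001, -1.0]]
ft_force: [0.7, 0.1, -3.3]
finger_gap: 59.1
```

Run:
```python
from h import *
s=ctrl.read_state()
t=ctrl.camera("top");d=ctrl.camera("side")
R=s["tcp_rot"];p=s["tool_pos"]
print(p,s["ft_force"],s["finger_gap"],s["time_s"],np.degrees(np.arctan2(-R[1,0],-R[0,0])))
print((np.array([537.4,-107.5,p[2]])-p)@R)
a=cv2.resize(t[130:230,310:430],None,fx=4,fy=4,interpolation=cv2.INTER_CUBIC)
b=cv2.resize(d[90:190,245:365],None,fx=4,fy=4,interpolation=cv2.INTER_CUBIC)
def dr(im,n,r,o,col): cv2.polylines(im,[np.int32((proj(n,r)-o+.5)*4)],True,col,1)
for h,col in((104,(0,0,255)),(p[2]-3,(0,255,0)),(p[2]+29,(0,255,0))):
    r=rect(537.4,-107.5,np.radians(-7),h,160,60)
    dr(a,"top",r,[310,130],col);dr(b,"side",r,[245,90],col)
cv2.imwrite("pics/m4.png",np.hstack([a,b])[:, :960][:, 80:880])
```

```text
[ 537.73 -107.62  152.22] [ 0.74  0.13 -3.27] 59.11815127440485 7.35 -6.951735951762633
[0.34 0.08 0.  ]
```

View pics/m4.png

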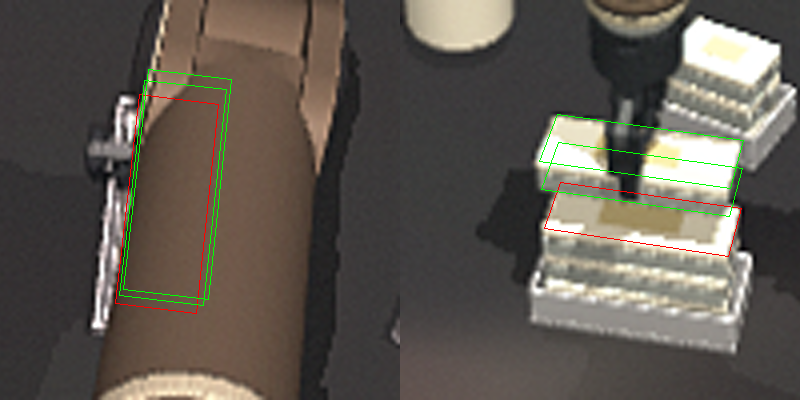

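Side view: the held case sits over the pile in line with it, edges within about 1 px. Lowering gently, first to just above.

>>> play_rows([
  {"gripper":0.3,"tx":0.3,"ty":0,"tz":5},
  {"gripper":0.3,"tx":0.3,"ty":0,"tz":10},
  {"gripper":0.3,"tx":0.3,"ty":0,"tz":15},
  {"gripper":0.3,"tx":0.3,"ty":0,"tz":20},
  {"gripper":0.3,"tx":0.3,"ty":0,"tz":25},
  {"gripper":0.3,"tx":0.3,"ty":0,"tz":28},
  {"gripper":0.3,"tx":0.3,"ty":0,"tz":30},
  {"gripper":0.3,"tx":0.3,"ty":0,"tz":30},
  {"gripper":0.3,"tx":0.3,"ty":0,"tz":30},
])

```text
invalid input
```

>>> play_rows([
  {"gripper":0.3,"tz":1.5},
  {"gripper":0.3,"tz":3},
  {"gripper":0.3,"tz":4.5},
  {"gripper":0.3,"tz":6},
])

```text
invalid input
```

>>> play_rows([
  {"gripper":0.3,"tx":0.3,"ty":0,"tz":5,"spin":0},
  {"gripper":0.3,"tx":0.3,"ty":0,"tz":10,"spin":0},
  {"gripper":0.3,"tx":0.3,"ty":0,"tz":15,"spin":0},
  {"gripper":0.3,"tx":0.3,"ty":0,"tz":20,"spin":0},
  {"gripper":0.3,"tx":0.3,"ty":0,"tz":25,"spin":0},
  {"gripper":0.3,"tx":0.3,"ty":0,"tz":28,"spin":0},
  {"gripper":0.3,"tx":0.3,"ty":0,"tz":30,"spin":0},
  {"gripper":0.3,"tx":0.3,"ty":0,"tz":30,"spin":0},
  {"gripper":0.3,"tx":0.3,"ty":0,"tz":30,"spin":0},
])

```text
time_s: 8.57
tool_pos: [537.5, -107.7, 122.5]
tcp_rot: [[-0.993, 0.121, -0.0], [0.121, 0.993, -0.0], [0.0, -0.001, -1.0]]
ft_force: [0.3, 0.3, -3.8]
finger_gap: 59.2
```

>>> play_rows([
  {"gripper":0.3,"tx":0,"ty":0,"tz":1.5,"spin":0},
  {"gripper":0.3,"tx":0,"ty":0,"tz":3,"spin":0},
  {"gripper":0.3,"tx":0,"ty":0,"tz":4.5,"spin":0},
  {"gripper":0.3,"tx":0,"ty":0,"tz":6,"spin":0},
  {"gripper":0.3,"tx":0,"ty":0,"tz":7.5,"spin":0},
  {"gripper":0.3,"tx":0,"ty":0,"tz":7.5,"spin":0},
])

```text
time_s: 9.32
tool_pos: [537.4, -107.7, 114.8]
tcp_rot: [[-0.993, 0.121, -0.001], [0.121, 0.993, -0.0], [0.001, -0.001, -1.0]]
ft_force: [0.8, -0.2, -3.5]
finger_gap: 59.1
```

>>> play_rows([
  {"gripper":0.3,"tx":0,"ty":0,"tz":1,"spin":0},
  {"gripper":0.3,"tx":0,"ty":0,"tz":2,"spin":0},
  {"gripper":0.3,"tx":0,"ty":0,"tz":3,"spin":0},
  {"gripper":0.3,"tx":0,"ty":0,"tz":4,"spin":0},
])

```text
time_s: 9.82
tool_pos: [537.4, -107.6, 110.8]
tcp_rot: [[-0.993, 0.121, -0.001], [0.121, 0.993, -0.0], [0.001, -0.001, -1.0]]
ft_force: [-0.4, 0.3, -4.0]
finger_gap: 59.2
```

>>> play_rows([
  {"gripper":0.3,"tx":0,"ty":0,"tz":1,"spin":0},
  {"gripper":0.3,"tx":0,"ty":0,"tz":2,"spin":0},
])

```text
time_s: 10.07
tool_pos: [537.4, -107.6, 109.2]
tcp_rot: [[-0.993, 0.121, -0.001], [0.121, 0.993, -0.0], [0.001, -0.0, -1.0]]
ft_force: [-4.3, 0.6, 10.6]
finger_gap: 58.9
```

>>> play_rows([
  {"gripper":0.3,"tx":0,"ty":0,"tz":0,"spin":0},
  {"gripper":0.3,"tx":0,"ty":0,"tz":0,"spin":0},
])

```text
time_s: 10.32
tool_pos: [537.5, -107.7, 109.3]
tcp_rot: [[-0.993, 0.121, -0.001], [0.121, 0.993, -0.0], [0.0, -0.0, -1.0]]
ft_force: [-0.1, 0.0, -1.8]
finger_gap: 59.1
```

Run:
```python
from h import *
s=ctrl.read_state()
d=ctrl.camera("side")
R=s["tcp_rot"];p=s["tool_pos"]
print(p,s["ft_force"],s["wrist_torque"],s["finger_gap"],s["time_s"])
b=cv2.resize(d[90:190,245:365],None,fx=6,fy=6,interpolation=cv2.INTER_CUBIC)
cv2.imwrite("pics/m5.png",b)
```

```text
[ 537.48 -107.7   109.28] [-0.14  0.   -1.83] [ 0.04 -0.01  0.03] 59.0878874665642 10.325
```

View pics/m5.png

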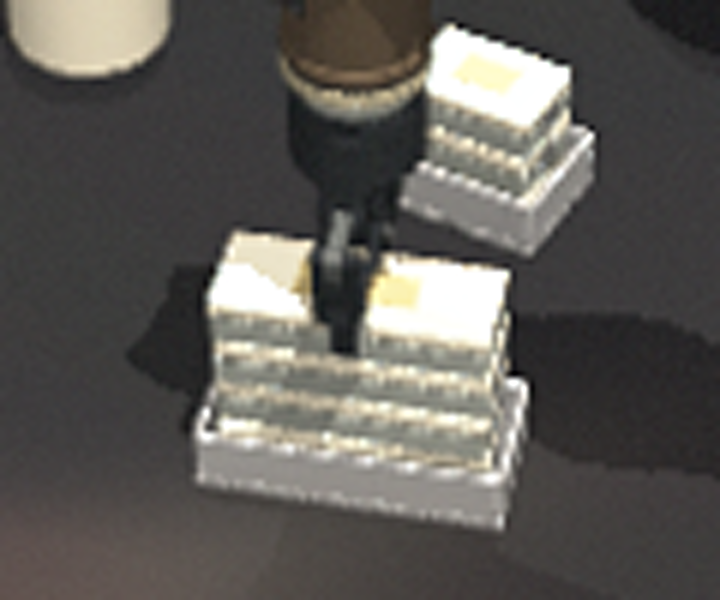

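Contact felt, a +14 N jump at 109 mm that relaxed when I held. The side view shows the case seated with its ends flush. I'll press slightly to confirm rest, then let go.

>>> play_rows([
  {"gripper":0.3,"tx":0,"ty":0,"tz":0.7,"spin":0},
  {"gripper":0.3,"tx":0,"ty":0,"tz":0.7,"spin":0},
  {"gripper":0.3,"tx":0,"ty":0,"tz":0.7,"spin":0},
])

```text
time_s: 10.75
tool_pos: [537.5, -107.7, 109.3]
tcp_rot: [[-0.993, 0.121, -0.0], [0.121, 0.993, 0.0], [0.0, -0.0, -1.0]]
ft_force: [-3.2, 0.6, 5.7]
finger_gap: 59.3
```

>>> play_rows([
  {"gripper":0.8,"tx":0,"ty":0,"tz":0,"spin":0},
  {"gripper":0.9,"tx":0,"ty":0,"tz":0,"spin":0},
  {"gripper":1,"tx":0,"ty":0,"tz":0,"spin":0},
  {"gripper":1,"tx":0,"ty":0,"tz":0,"spin":0},
  {"gripper":1,"tx":0,"ty":0,"tz":0,"spin":0},
  {"gripper":1,"tx":0,"ty":0,"tz":0,"spin":0},
], squeeze=20)

```text
time_s: 11.5
tool_pos: [537.5, -107.7, 109.2]
tcp_rot: [[-0.993, 0.121, -0.0], [0.121, 0.993, -0.0], [0.0, -0.0, -1.0]]
ft_force: [-0.7, -0.1, -0.7]
finger_gap: 85.5
```

>>> play_rows([
  {"gripper":1,"tx":0,"ty":0,"tz":-5,"spin":0},
  {"gripper":1,"tx":0,"ty":0,"tz":-20,"spin":0},
  {"gripper":1,"tx":0,"ty":0,"tz":-45,"spin":0},
  {"gripper":1,"tx":0,"ty":0,"tz":-80,"spin":0},
  {"gripper":1,"tx":0,"ty":0,"tz":-115,"spin":0},
  {"gripper":1,"tx":0,"ty":0,"tz":-140,"spin":0},
  {"gripper":1,"tx":0,"ty":0,"tz":-150,"spin":0},
  {"gripper":1,"tx":0,"ty":0,"tz":-150,"spin":0},
])

```text
time_s: 12.5
tool_pos: [537.7, -107.7, 259.8]
tcp_rot: [[-0.993, 0.121, 0.001], [0.121, 0.993, 0.0], [-0.001, 0.0, -1.0]]
ft_force: [0.3, 0.9, 0.2]
finger_gap: 85.7
```

Run:
```python
from h import *
from scipy.optimize import least_squares
c=ctrl.get_calibration("wrist");s=ctrl.read_state();im=ctrl.camera("wrist");d=ctrl.camera("side");t=ctrl.camera("top")
cv2.imwrite("pics/w6raw.png",im);cv2.imwrite("pics/s6.png",d);cv2.imwrite("pics/t6.png",t)
import pickle;pickle.dump((c,s),open("w6.pkl","wb"))
big=cv2.resize(im,(800,500))
cv2.polylines(big,[np.int32(wproj(rect(537.4,-107.5,np.radians(-7),137,160,60),c)*1.25)],True,(0,0,255),1)
cv2.polylines(big,[np.int32(wproj(rect(537.4,-107.5,np.radians(-7),40,184,84),c)*1.25)],True,(0,255,0),1)
cv2.imwrite("pics/w6.png",big)
cv2.imwrite("pics/s6c.png",cv2.resize(d[90:190,245:365],None,fx=6,fy=6,interpolation=cv2.INTER_CUBIC))
print(s["tool_pos"],s["time_s"],s["ft_force"])
```

```text
[ 537.71 -107.68  259.83] 12.5 [0.32 0.94 0.2 ]
```

View pics/w6.png

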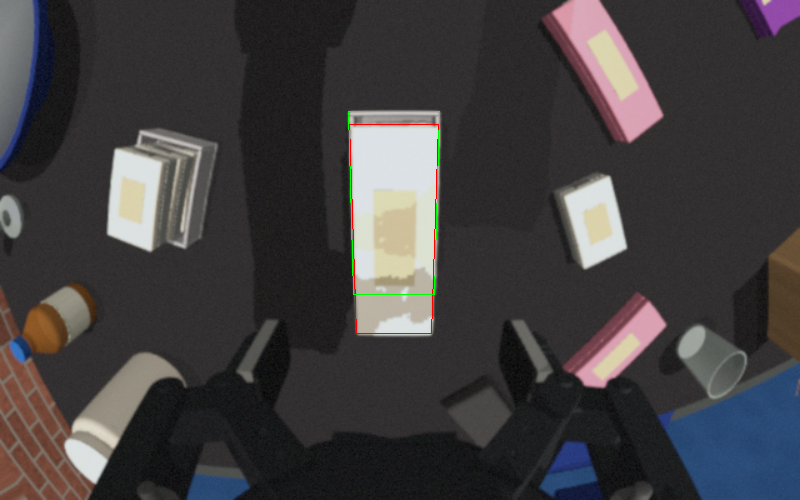

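View pics/s6c.png

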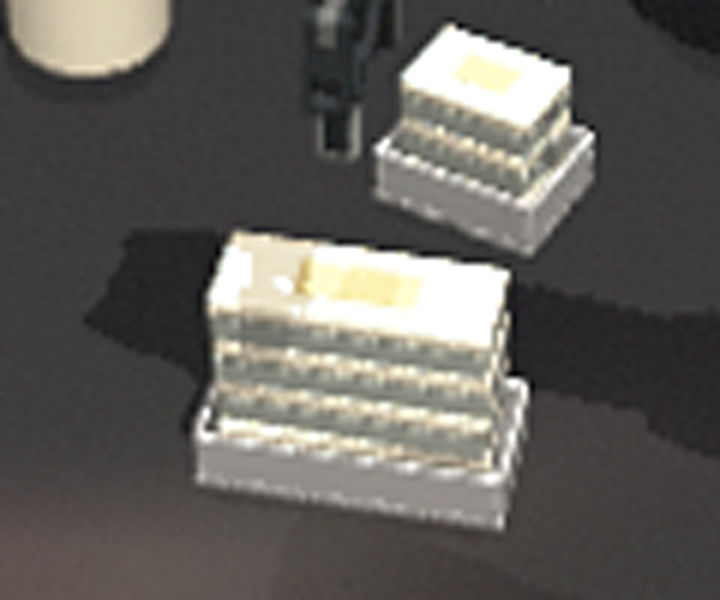

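The placed case at (395,230) in the wrist view matches the outline predicted from the pile's pose to within about 2 px. The side view shows it flush, and the gripper is clear. Handing in.

Run:
```python
from station import ctrl
print(ctrl.hand_in())
```

```text
the job is handed in; nothing more can be done
None
```

The long case is on top of the long pile, in line with it, and I handed the job in at about 12.6 s.

- **Pick-up:** I gripped it across its 60 mm width near the middle.
- **Lowering:** Going down at about 8 mm/s, I felt it touch the pile at TCP z ≈ 109 mm. The upward force rose by about 14 N. I pressed lightly again to confirm it was resting, then let go and raised the gripper 150 mm.
- **Alignment:** In the last wrist picture the case matches the outline predicted from the pile's pose to about 2 px. The side view shows it flush with the pile and level.
- **Short case:** I did not touch it, and it was still lying on the bench in the last wrist picture.
- **Disagreements:** My two fits of the pile differed by 0.7° in yaw (-6.6° and -7.3°), so I used -7°. The camera estimate of the pile's height (102–105 mm) was 1–4 mm below where I felt contact.
- **Refused calls:** Two move calls were refused because they left out values. The arm did not move, and I sent the move again in full.

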